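# Feel out the softest spring rest and mark it

### The job

A delicate filigree piece is to be worked on the softest of the three spring rests. Press each of the three brown leather pads down by at least half a centimetre to feel which one gives most easily, and only then push the red tag of that rest fully down. Leave the other two red tags up; the tools, jar and discs around them are not to be picked up or moved.

Things in the scene. Friction and masses are not known exactly. Their poses are not given: they have to be found in the camera images.
- board: fixed light wooden board, 160 x 520 x 12 mm, turned up to 0.25 rad; origin at the centre of its underside, x away from the robot, y to its left. On it three fixed rests that look exactly alike, at y = +200 (left), 0 and -200 mm (right), shuffled each time: a grey plate 145 x 84 x 14 mm with a sprung pad at x = +28 mm, a red tag at x = -46 mm and a white marker ring at x = +28 mm, 36 mm to the left of the pad
- left_pad (a point): fixed point: centre of the flat top of the left rest's brown leather pad when free, 58 mm above the bench; pad 54 mm across, moves straight down at most 13 mm to a stop, springs back. The springs differ: pressed 6 mm, one pad pushes back with about 2 N, one 5.5 N, one 9 N (at the stop 4, 10.5 and 17 N); which is which cannot be seen
- left_tag (a point): fixed point: centre of the flat top of the left rest's red tag when up, 49 mm above the bench; tag 26 x 26 mm, its top is 37 mm above the bench when fully down on its hard stop
- middle_pad (a point): fixed point: centre of the flat top of the middle rest's brown leather pad when free, 58 mm above the bench; pad 54 mm across, moves straight down at most 13 mm to a stop, springs back. The springs differ: pressed 6 mm, one pad pushes back with about 2 N, one 5.5 N, one 9 N (at the stop 4, 10.5 and 17 N); which is which cannot be seen
- middle_tag (a point): fixed point: centre of the flat top of the middle rest's red tag when up, 49 mm above the bench; tag 26 x 26 mm, its top is 37 mm above the bench when fully down on its hard stop
- right_pad (a point): fixed point: centre of the flat top of the right rest's brown leather pad when free, 58 mm above the bench; pad 54 mm across, moves straight down at most 13 mm to a stop, springs back. The springs differ: pressed 6 mm, one pad pushes back with about 2 N, one 5.5 N, one 9 N (at the stop 4, 10.5 and 17 N); which is which cannot be seen
- right_tag (a point): fixed point: centre of the flat top of the right rest's red tag when up, 49 mm above the bench; tag 26 x 26 mm, its top is 37 mm above the bench when fully down on its hard stop
- ring_p (a joint): how far the white marker ring (18 mm across, on a 6 mm post, 62 mm above the bench) of one rest has been pushed down, m: 0 at the start; a lug on the pad pushes it as the pad is pressed (lost motion under 1 mm) and it stays, showing the deepest press; drag 0.5 N. Its letter tells neither place nor the tag's letter
- ring_q (a joint): how far the white marker ring (18 mm across, on a 6 mm post, 62 mm above the bench) of one rest has been pushed down, m: 0 at the start; a lug on the pad pushes it as the pad is pressed (lost motion under 1 mm) and it stays, showing the deepest press; drag 0.5 N. Its letter tells neither place nor the tag's letter
- ring_r (a joint): how far the white marker ring (18 mm across, on a 6 mm post, 62 mm above the bench) of one rest has been pushed down, m: 0 at the start; a lug on the pad pushes it as the pad is pressed (lost motion under 1 mm) and it stays, showing the deepest press; drag 0.5 N. Its letter tells neither place nor the tag's letter
- tag_a (a joint): how far the red tag of one of the rests is pushed down, m: 0 up (at the start), 0.012 fully down on a hard stop; slides with about 3 N of friction and stays where it is left. Its letter does not tell its place
- tag_b (a joint): how far the red tag of one of the rests is pushed down, m: 0 up (at the start), 0.012 fully down on a hard stop; slides with about 3 N of friction and stays where it is left. Its letter does not tell its place
- tag_c (a joint): how far the red tag of one of the rests is pushed down, m: 0 up (at the start), 0.012 fully down on a hard stop; slides with about 3 N of friction and stays where it is left. Its letter does not tell its place
- punch: loose steel punch standing upright on the board between the rests, 22 mm across, 55 mm high; origin at the centre of its underside; bystander
- cone: loose brass cone standing on the board between the rests, 30 mm across at the foot, 55 mm high; origin at the centre of its underside; bystander
- jar: loose small glass jar with a green cap, 42 mm across, 50 mm high, on the robot's side of the board; origin at the centre of its underside; bystander
- driver: loose screwdriver, 160 mm long, lying along its x axis on the robot's side of the board; bystander
- hammer: loose hammer, 220 mm long, lying along its x axis beyond the board; bystander
- disc1: loose blackened metal disc, 28 mm across, 5 mm thick, on the white soldering block (32 mm high, fixed) at the robot's right; bystander
- disc2: the second such disc

How it is judged (in metres and radians):
On the way, in this order (a step that is already met when the one before it is completed fails the run):
1. every pad has been pressed at least about 4 mm (all three marker rings pushed down more than 3 mm) while all three tags are still up (value of joint each of ring_p, ring_q, ring_r above 0.003 m and value of joint each of tag_a, tag_b, tag_c below 0.004 m), for 0.1 s.
2. the tag of the softest rest is fully down (more than 10 of its 12 mm) (value of joint tag_b above 0.01 m), for 0.2 s.
At the end, for the whole second after the job is handed in: The softest rest's tag is down more than 10 mm of 12, the other tags are less than 4 mm down, all three marker rings show a press (over 3 mm), and the loose bystanders are within 30 mm of where they were (value of joint tag_b above 0.01 m and value of joint each of tag_a, tag_c below 0.004 m and value of joint each of ring_p, ring_q, ring_r above 0.003 m and distance of each of punch, cone, jar, driver, hammer, disc1, disc2 from where it was at the start of the episode below 0.03 m); the robot touches nothing.
It fails at once if the tag of a harder rest is pushed down (4 mm or more) (value of joint any of tag_a, tag_c above 0.004 m).
It fails at once if a bystander is moved or lifted (30 mm) (distance of any of punch, cone, jar, driver, hammer, disc1, disc2 from where it was at the start of the episode above 0.03 m).
It fails at once if a standing bystander is knocked over (angle between any of punch, cone, jar's own z axis and vertical above 0.5 rad).
It also fails if it takes over 48 s, if anything falls off the work surface, if the arm or the gripper's body presses on something with over 40 N, if the wrist force passes 120 N, or if a joint passes its speed limit or range.

### The arm

A 6-joint arm with a two-finger parallel gripper is mounted at the origin on the work surface. World frame = base frame: x ahead of the robot, y to its left, z up, the work surface at z = 0. Lengths are in m, angles in degrees, forces in N, time in s.
With the tool pointing down it reaches from about 0.35 to 0.875 m from the base axis. Payload 4.2 kg.
Tool frame: the origin (TCP) lies between the finger pads; the fingertips stand 25 mm ahead of it and the grasp point (between the pads) lies 6 mm ahead of it (r.tips_ahead is the distance from the TCP to the fingertips, in m); z points along the fingers, y is the direction in which the jaws open and shut (so a half turn about z gives the same grasp; the last joint's range is limited). The gripper opens to 87 mm and grips with 3 to 60 N. Pads are 19 mm wide; open, the fingers measure 117 mm over their backs; the gripper's body (75 mm by 190 mm) begins 51 mm behind the grasp point.
Start: joints at [88.499, 22.042, 0.453, 0, -68.411, -14.817], TCP at [0.176, 0.6, 0.248] pointing down, gripper open.
Joint ranges: [-179.83, 179.83], [-69.29, 118.12], [-61.27, 80.66], [-181.25, 117.63], [-171.15, -9.14], [-177.46, 177.46]. Speed limits (degrees/s): [159.86, 159.86, 180, 180, 180, 180].

### API

Orientations are given as a 3x3 rotation matrix whose columns are the frame's x, y, z axes.
In Python, from station import r, vision, finish_job gives the robot as it stands.
- The arm moves only by the shell command python3 -m jog 'ROWS'. ROWS is a JSON object of lists of equal length, an entry for each row: "rot": the turn, a rotation vector about the world's x, y, z in degrees, a list of three; "delta_pos": the shift along the world's x, y, z in mm, a list of three; "grip": the opening in per cent of the stroke, from 0 (shut) to 100 (fully open). A call has 1 to 10 rows; each row shifts and turns the commanded pose from where the row before left it; what a row does not reach is not made up. A row lasts 1/12 s, in which the tool goes at most 41.7 mm and 7.16 degrees, less where a joint would pass 70% of its speed; a pose out of reach is approached as far as the arm can. A call with a gripper value outside its range is refused whole. The fingers move at their own pace and stop on an object; the grip force is fixed at half the most. Time passes only in rows, so rows that do not move let the fingers close. It gives the time, the measured TCP pose, the force and the opening at its end, in the units of the state.
- r.sense(): the state, without advancing time (a new reading comes with each control period).
- vision.capture(name): name is "side" or "top"; returns a dict with "frame" (400x640x3 uint8, red, green, blue), "K" (3x3 intrinsics, pixels), "k1" (the pictures are not rectified: a ray, as slopes to the right and down, at radius r is drawn at 1 + k1 r^2 times it, then the intrinsics apply), "xyz" and "orientation" of the camera in the world. Camera axes: x right, y up, looking along -z (the intrinsics and any distortion apply to the point x, -y, -z); pixel columns grow to the right and rows downward; lengths in m; the calibration is good to about 2 mm. A picture is of the moment at which its call begins. There is no depth.
- finish_job(): hands the job in, once; it reports no verdict.
The state is a dict: "time_s": time; "joints": joint angles; "joint_velocities": joint speeds; "effort": joint torques, N m; "tcp_pos": TCP position; "ee_rot": TCP orientation; "wrist_force": force on the tool from outside, world axes, zero at the start; "moment": the same for the moment, N m; "gripper_width": opening from 0.0 (shut) to 1.0 (fully open).
Only numpy, scipy, OpenCV 4.12 (cv2) and the standard library are available. Lean on these libraries where they do the work, as an engineer would, in place of code of your own. Each camera call takes 0.05 s, during which the arm holds its last target. There are 200 camera calls.

## Working session

There is one attempt and no reset: what is moved stays moved. The work goes in short steps, Python scripts to look and compute and a shell command to move; the robot and the scene stay as the last step left them, time stands still between calls to the robot, and variables do not carry over. Pictures are saved under pics/ and viewed, about 8 in all and at most 12, crops included, and the job is handed in when it is done.

```bash
mkdir -p pics
python3 - <<'E'
from station import r, vision
import cv2
for n in("top","side"):
    c=vision.capture(n); cv2.imwrite(f"pics/{n}0.png",c["frame"][:,:,::-1]); print(n,c["K"],c["k1"],c["xyz"],c["orientation"])
print(r.sense())
E
```

```text
top [[483.66490584   0.         313.572938  ]
 [  0.         483.66490584 198.23491928]
 [  0.           0.           1.        ]] -0.021351083105455873 [ 0.40845625 -0.09290649  1.17314285] [[-1.46071616e-03  9.87946744e-01 -1.54787263e-01]
 [-9.99967085e-01 -2.07719698e-04  8.11082290e-03]
 [ 7.98090871e-03  1.54794016e-01  9.87914530e-01]]
side [[451.56126905   0.         318.3056036 ]
 [  0.         451.56126905 194.18278727]
 [  0.           0.           1.        ]] -0.01185131233729958 [0.07328765 0.49803378 0.81689642] [[-0.76680944  0.43697965 -0.47016175]
 [-0.64177616 -0.53479524  0.54965209]
 [-0.01125349  0.72321701  0.69052916]]
{'time_s': 0.1, 'joints': array([ 8.84985526e+01,  2.20875182e+01,  3.89053376e-01, -2.62977087e-02,
       -6.84115334e+01, -1.48178470e+01]), 'joint_velocities': array([ 0.0071353 , -0.13950749,  0.14537259,  0.11422628, -0.00956591,
        0.07491271]), 'effort': array([-5.83338278e-04, -3.91692317e+01,  1.87934232e+01,  4.23186064e+00,
        1.34320400e-02, -7.56366694e-05]), 'tcp_pos': array([0.17544487, 0.59936863, 0.24656403]), 'ee_rot': array([[ 9.59663160e-01, -2.81151901e-01, -4.76940579e-04],
       [-2.81152295e-01, -9.59661267e-01, -1.90795187e-03],
       [ 7.87228959e-05,  1.96508406e-03, -9.99998066e-01]]), 'wrist_force': array([ 0.22441825, -0.32457216,  0.23810035]), 'moment': array([-0.02787039,  0.02047525,  0.02414601]), 'gripper_width': 0.9989897271791953}
```

View pics/top0.png

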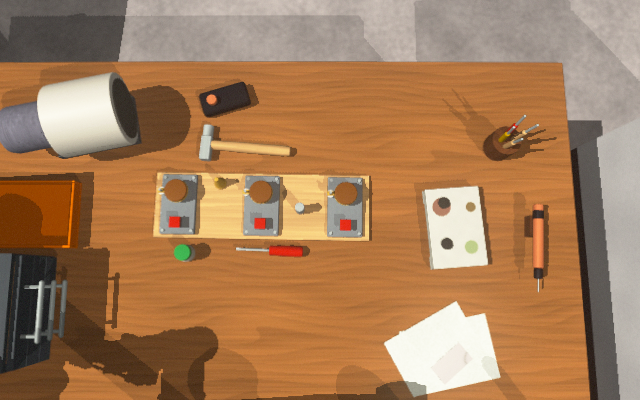

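View pics/side0.png

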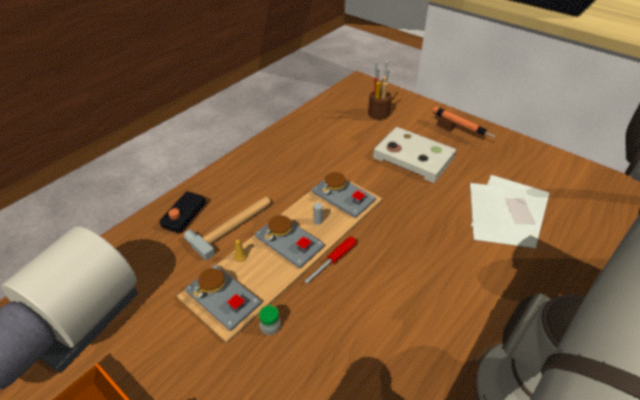

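```bash
cat > h.py <<'E'
import numpy as np, cv2
def ray(c,u,v):
    K=np.array(c["K"]); d=np.array([c["k1"],0,0,0,0.])
    x,y=cv2.undistortPoints(np.array([[[u,v]]],float),K,d)[0,0]
    return np.array(c["xyz"]), np.array(c["orientation"])@np.array([x,-y,-1])
def onplane(c,u,v,z):
    o,d=ray(c,u,v); return o+d*(z-o[2])/d[2]
def blobs(c,hsvlo,hsvhi,amin,roi):
    h=cv2.cvtColor(c["frame"],cv2.COLOR_RGB2HSV); m=cv2.inRange(h,hsvlo,hsvhi)
    k=np.zeros_like(m); x0,y0,x1,y1=roi; k[y0:y1,x0:x1]=m[y0:y1,x0:x1]
    n,l,s,ce=cv2.connectedComponentsWithStats(k)
    return [(ce[i],s[i]) for i in range(1,n) if s[i,4]>=amin]
E
python3 - <<'E'
from station import vision
from h import *
t=vision.capture("top"); s=vision.capture("side")
for n,c,roi in(("top",t,(150,170,375,245)),("side",s,(175,160,385,340))):
    for nm,lo,hi,z in(("tag",(0,200,120),(6,255,255),.049),("pad",(6,120,60),(14,255,165),.058)):
        for ce,st in blobs(c,lo,hi,25,roi): print(n,nm,ce.round(1),st,onplane(c,*ce,z).round(4))
im=np.hstack([cv2.resize(t["frame"][165:265,150:380],None,fx=3.4,fy=3.4,interpolation=2)]); cv2.imwrite("pics/crop1.png",im[:,:,::-1])
for nm,u,v,z in(("cone",220,182,.03),("punch",299,208,.067),("jar",183,252,.05),("drum",90,115,.15)): print(nm,onplane(t,u,v,z).round(3))
E
```

```text
top tag [174.5 221.5] [170 217  10  10  99] [0.5298 0.2226 0.049 ]
top tag [259.6 222.8] [255 218  10  10  94] [0.5266 0.024  0.049 ]
top tag [345.  224.5] [340 220  11  10 110] [ 0.5225 -0.1754  0.049 ]
top pad [176.3 170.5] [157 170  39   2  58] [0.6494 0.2209 0.058 ]
top pad [295.3 172.9] [284 172  23   2  25] [ 0.6435 -0.0591  0.058 ]
top pad [349.6 173.7] [339 173  22   2  28] [ 0.6416 -0.1869  0.058 ]
top pad [370.2 210.3] [365 176   8  66 139] [ 0.5548 -0.2338  0.058 ]
top pad [175.2 189.5] [164 179  23  22 373] [0.6039 0.2215 0.058 ]
top pad [260.5 191. ] [250 181  22  22 377] [0.6003 0.022  0.058 ]
top pad [345.8 192.7] [335 182  22  22 374] [ 0.5964 -0.1774  0.058 ]
top pad [182.5 241.2] [168 238  40   7 149] [0.4831 0.1996 0.058 ]
top pad [239.5 239.2] [229 239  22   2  26] [0.4878 0.0687 0.058 ]
top pad [279.3 243.1] [264 241  36   4  91] [ 0.4787 -0.023   0.058 ]
side tag [358.1 195.1] [353 191  11   9  61] [ 0.5184 -0.1723  0.049 ]
side tag [341.9 248.7] [328 237  28  26 289] [ 0.4454 -0.0135  0.049 ]
side tag [303.4 242.4] [297 238  14  10  93] [0.5225 0.0264 0.049 ]
side tag [235.5 301.3] [228 295  16  14 126] [0.526  0.2259 0.049 ]
side pad [294.6 245.4] [  175   160   210   180 17614] [0.5263 0.0505 0.058 ]
side pad [177.1 213.5] [175 207   5  13  37] [0.8043 0.1535 0.058 ]
side pad [189.9 325. ] [175 297  45  43 863] [0.5484 0.3191 0.058 ]
cone [0.627 0.123 0.03 ]
punch [ 0.559 -0.068  0.067]
jar [0.459 0.2   0.05 ]
drum [0.755 0.391 0.15 ]
```

View pics/crop1.png

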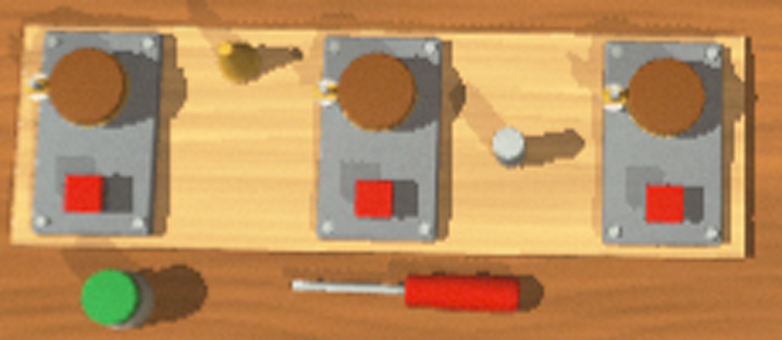

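```bash
python3 -m jog '{"delta_pos":[[0,-35,0],[5,-35,0],[5,-35,0],[5,-35,0],[10,-35,0],[20,-25,0],[30,-10,0],[30,-10,0],[30,-10,0],[30,-10,0]],"rot":[[0,0,0],[0,0,4],[0,0,4],[0,0,4],[0,0,4],[0,0,0],[0,0,0],[0,0,0],[0,0,0],[0,0,0]],"grip":[0,0,0,0,0,0,0,0,0,0]}'
```

```text
time_s: 1.03
tcp_pos: [0.3417, 0.3589, 0.2478]
ee_rot: [[1.0, -0.005, 0.0], [-0.005, -1.0, 0.001], [0.0, -0.001, -1.0]]
wrist_force: [0.2, 1.0, -0.3]
gripper_width: 0.327
```

```bash
python3 -m jog '{"delta_pos":[[29,-16,0],[29,-16,0],[29,-15,-10],[29,-15,-15],[29,-15,-15],[29,-15,-15],[29,-15,-15],[29,-15,-15],[29,-15,-15],[0,0,0]],"rot":[[0,0,0],[0,0,0],[0,0,0],[0,0,0],[0,0,0],[0,0,0],[0,0,0],[0,0,0],[0,0,0],[0,0,0]],"grip":[0,0,0,0,0,0,0,0,0,0]}'
python3 - <<'E'
from station import vision,r
from h import *
s=vision.capture("side");t=vision.capture("top")
cv2.imwrite("pics/near.png",np.vstack([cv2.resize(s["frame"][180:330,150:400],None,fx=2,fy=2),cv2.resize(t["frame"][130:260,100:350],None,fx=2,fy=2)])[:,:,::-1])
print(r.sense()["tcp_pos"],r.sense()["wrist_force"])
E
```

```text
time_s: 1.87
tcp_pos: [0.6038, 0.2193, 0.1427]
ee_rot: [[1.0, -0.011, -0.005], [-0.011, -1.0, -0.004], [-0.005, 0.004, -1.0]]
wrist_force: [-0.2, 0.7, 0.2]
gripper_width: 0.006
[0.6017573  0.22155599 0.1457038 ] [ 0.31832958  0.60242419 -0.09131306]
```

View pics/near.png

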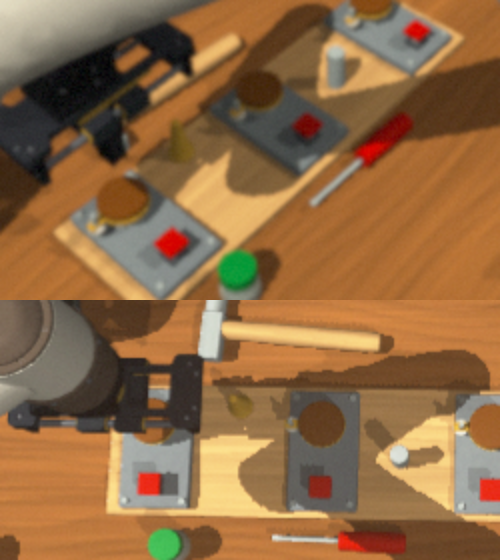

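```bash
python3 -m jog '{"delta_pos":[[0,0,-10],[0,0,-15],[0,0,-15],[0,0,-12],[0,0,-6],[0,0,0],[0,0,0],[0,0,0]],"rot":[[0,0,0],[0,0,0],[0,0,0],[0,0,0],[0,0,0],[0,0,0],[0,0,0],[0,0,0]],"grip":[0,0,0,0,0,0,0,0]}'
python3 -m jog '{"delta_pos":[[0,0,-2],[0,0,-2],[0,0,-2],[0,0,-2],[0,0,0],[0,0,0],[0,0,0]],"rot":[[0,0,0],[0,0,0],[0,0,0],[0,0,0],[0,0,0],[0,0,0],[0,0,0]],"grip":[0,0,0,0,0,0,0]}'
```

```text
time_s: 2.63
tcp_pos: [0.602, 0.2234, 0.0906]
ee_rot: [[1.0, -0.005, 0.002], [-0.005, -1.0, 0.001], [0.002, -0.001, -1.0]]
wrist_force: [-0.1, 1.1, -0.5]
gripper_width: 0.005
time_s: 3.22
tcp_pos: [0.6017, 0.2229, 0.0821]
ee_rot: [[1.0, -0.005, 0.001], [-0.005, -1.0, 0.0], [0.001, -0.0, -1.0]]
wrist_force: [-1.1, 0.6, 3.9]
gripper_width: 0.002
```

```bash
python3 -m jog '{"delta_pos":[[0,0,-2],[0,0,-2],[0,0,-1],[0,0,0],[0,0,0],[0,0,0]],"rot":[[0,0,0],[0,0,0],[0,0,0],[0,0,0],[0,0,0],[0,0,0]],"grip":[0,0,0,0,0,0]}'
python3 -m jog '{"delta_pos":[[0,0,-2],[0,0,-1],[0,0,0],[0,0,0],[0,0,0]],"rot":[[0,0,0],[0,0,0],[0,0,0],[0,0,0],[0,0,0]],"grip":[0,0,0,0,0]}'
python3 -m jog '{"delta_pos":[[0,0,0],[0,0,0]],"rot":[[0,0,0],[0,0,0]],"grip":[0,0]}'
```

```text
time_s: 3.72
tcp_pos: [0.6018, 0.2229, 0.078]
ee_rot: [[1.0, -0.005, 0.001], [-0.005, -1.0, 0.0], [0.001, -0.0, -1.0]]
wrist_force: [-3.3, -0.5, 8.6]
gripper_width: 0.002
time_s: 4.13
tcp_pos: [0.6018, 0.2229, 0.0756]
ee_rot: [[1.0, -0.005, 0.001], [-0.005, -1.0, 0.0], [0.001, -0.0, -1.0]]
wrist_force: [-4.9, 0.6, 10.9]
gripper_width: 0.006
time_s: 4.3
tcp_pos: [0.6018, 0.2229, 0.0756]
ee_rot: [[1.0, -0.005, 0.001], [-0.005, -1.0, 0.0], [0.001, -0.0, -1.0]]
wrist_force: [-3.7, -1.1, 11.0]
gripper_width: 0.004
```

```bash
python3 -m jog '{"delta_pos":[[0,0,20],[0,0,30],[0,0,10],[-1,-33,0],[0,-33,0],[-1,-34,0],[0,-33,0],[-1,-33,0],[-1,-33,0],[0,0,0]],"rot":[[0,0,0],[0,0,0],[0,0,0],[0,0,0],[0,0,0],[0,0,0],[0,0,0],[0,0,0],[0,0,0],[0,0,0]],"grip":[0,0,0,0,0,0,0,0,0,0]}'
python3 -m jog '{"delta_pos":[[0,0,-10],[0,0,-15],[0,0,-15],[0,0,-5],[0,0,0],[0,0,0],[0,0,0]],"rot":[[0,0,0],[0,0,0],[0,0,0],[0,0,0],[0,0,0],[0,0,0],[0,0,0]],"grip":[0,0,0,0,0,0,0]}'
```

```text
time_s: 5.13
tcp_pos: [0.5963, 0.0191, 0.1327]
ee_rot: [[1.0, -0.011, -0.002], [-0.011, -1.0, -0.001], [-0.002, 0.001, -1.0]]
wrist_force: [-0.4, 0.4, -0.9]
gripper_width: 0.004
time_s: 5.72
tcp_pos: [0.5982, 0.0245, 0.0891]
ee_rot: [[1.0, -0.005, 0.001], [-0.005, -1.0, 0.0], [0.001, -0.0, -1.0]]
wrist_force: [1.1, -0.6, 0.3]
gripper_width: 0.003
```

```bash
python3 -m jog '{"delta_pos":[[0,0,-2],[0,0,-2],[0,0,-2],[0,0,-2],[0,0,-2],[0,0,0],[0,0,0],[0,0,0]],"rot":[[0,0,0],[0,0,0],[0,0,0],[0,0,0],[0,0,0],[0,0,0],[0,0,0],[0,0,0]],"grip":[0,0,0,0,0,0,0,0]}'
python3 -m jog '{"delta_pos":[[0,0,-2],[0,0,-2],[0,0,0],[0,0,0],[0,0,0]],"rot":[[0,0,0],[0,0,0],[0,0,0],[0,0,0],[0,0,0]],"grip":[0,0,0,0,0]}'
python3 -m jog '{"delta_pos":[[0,0,0],[0,0,0]],"rot":[[0,0,0],[0,0,0]],"grip":[0,0]}'
```

```text
time_s: 6.38
tcp_pos: [0.5978, 0.024, 0.0788]
ee_rot: [[1.0, -0.005, 0.001], [-0.005, -1.0, 0.0], [0.001, -0.0, -1.0]]
wrist_force: [0.2, 0.9, 1.8]
gripper_width: 0.004
time_s: 6.8
tcp_pos: [0.5979, 0.024, 0.0747]
ee_rot: [[1.0, -0.005, 0.001], [-0.005, -1.0, 0.0], [0.001, -0.0, -1.0]]
wrist_force: [0.8, -0.3, 2.3]
gripper_width: 0.005
time_s: 6.97
tcp_pos: [0.5979, 0.0239, 0.0747]
ee_rot: [[1.0, -0.005, 0.001], [-0.005, -1.0, 0.0], [0.001, -0.0, -1.0]]
wrist_force: [0.8, 1.5, 2.3]
gripper_width: 0.005
```

```bash
python3 -m jog '{"delta_pos":[[0,0,20],[0,0,30],[0,0,10],[-1,-33,0],[0,-33,0],[-1,-34,0],[0,-33,0],[-1,-33,0],[-1,-33,0],[0,0,0]],"rot":[[0,0,0],[0,0,0],[0,0,0],[0,0,0],[0,0,0],[0,0,0],[0,0,0],[0,0,0],[0,0,0],[0,0,0]],"grip":[0,0,0,0,0,0,0,0,0,0]}'
python3 -m jog '{"delta_pos":[[0,0,-10],[0,0,-15],[0,0,-15],[0,0,-5],[0,0,0],[0,0,0],[0,0,0]],"rot":[[0,0,0],[0,0,0],[0,0,0],[0,0,0],[0,0,0],[0,0,0],[0,0,0]],"grip":[0,0,0,0,0,0,0]}'
python3 -m jog '{"delta_pos":[[0,0,-2],[0,0,-2],[0,0,-2],[0,0,-2],[0,0,-2],[0,0,0],[0,0,0],[0,0,0]],"rot":[[0,0,0],[0,0,0],[0,0,0],[0,0,0],[0,0,0],[0,0,0],[0,0,0],[0,0,0]],"grip":[0,0,0,0,0,0,0,0]}'
```

```text
time_s: 7.8
tcp_pos: [0.592, -0.1801, 0.1334]
ee_rot: [[1.0, -0.012, -0.003], [-0.012, -1.0, -0.0], [-0.003, 0.0, -1.0]]
wrist_force: [-0.6, 0.9, -0.1]
gripper_width: 0.007
time_s: 8.38
tcp_pos: [0.5942, -0.1747, 0.0902]
ee_rot: [[1.0, -0.005, 0.001], [-0.005, -1.0, -0.0], [0.001, 0.0, -1.0]]
wrist_force: [0.2, -0.5, 0.8]
gripper_width: 0.0
time_s: 9.05
tcp_pos: [0.5938, -0.1751, 0.08]
ee_rot: [[1.0, -0.005, 0.001], [-0.005, -1.0, -0.0], [0.001, 0.0, -1.0]]
wrist_force: [-1.4, 1.1, 4.3]
gripper_width: 0.006
```

```bash
python3 -m jog '{"delta_pos":[[0,0,-2],[0,0,-2],[0,0,-1],[0,0,0],[0,0,0],[0,0,0]],"rot":[[0,0,0],[0,0,0],[0,0,0],[0,0,0],[0,0,0],[0,0,0]],"grip":[0,0,0,0,0,0]}'
python3 -m jog '{"delta_pos":[[0,0,20],[0,0,30],[0,0,15],[0,33,0],[0,33,0],[0,33,0],[0,33,0],[0,33,0],[0,33,0],[0,0,0]],"rot":[[0,0,0],[0,0,0],[0,0,0],[0,0,0],[0,0,0],[0,0,0],[0,0,0],[0,0,0],[0,0,0],[0,0,0]],"grip":[0,0,0,0,0,0,0,0,0,0]}'
python3 -m jog '{"delta_pos":[[-22,0,0],[-22,0,0],[-23,2,0],[0,0,0],[0,0,0]],"rot":[[0,0,0],[0,0,0],[0,0,0],[0,0,0],[0,0,0]],"grip":[0,0,0,0,0]}'
python3 - <<'E'
from station import vision,r
from h import *
s=vision.capture("side");t=vision.capture("top")
cv2.imwrite("pics/near2.png",np.vstack([cv2.resize(s["frame"][160:330,170:390],None,fx=2.4,fy=1.9),cv2.resize(t["frame"][165:265,150:370],None,fx=2.4,fy=2.4)])[:,:,::-1])
print(r.sense()["tcp_pos"],r.sense()["wrist_force"])
E
```

```text
time_s: 9.55
tcp_pos: [0.5938, -0.1752, 0.0754]
ee_rot: [[1.0, -0.005, 0.001], [-0.005, -1.0, -0.0], [0.001, 0.0, -1.0]]
wrist_force: [-1.7, 2.4, 6.5]
gripper_width: 0.002
time_s: 10.38
tcp_pos: [0.5937, 0.0273, 0.139]
ee_rot: [[1.0, -0.0, 0.0], [-0.0, -1.0, 0.001], [0.0, -0.001, -1.0]]
wrist_force: [0.2, -0.6, -0.0]
gripper_width: 0.006
time_s: 10.8
tcp_pos: [0.5257, 0.0244, 0.1394]
ee_rot: [[1.0, -0.005, -0.0], [-0.005, -1.0, -0.0], [-0.0, 0.0, -1.0]]
wrist_force: [0.1, 0.0, -0.6]
gripper_width: 0.003
[0.52732229 0.02467352 0.13957095] [-0.65159776  0.08662541  0.06827924]
```

View pics/near2.png

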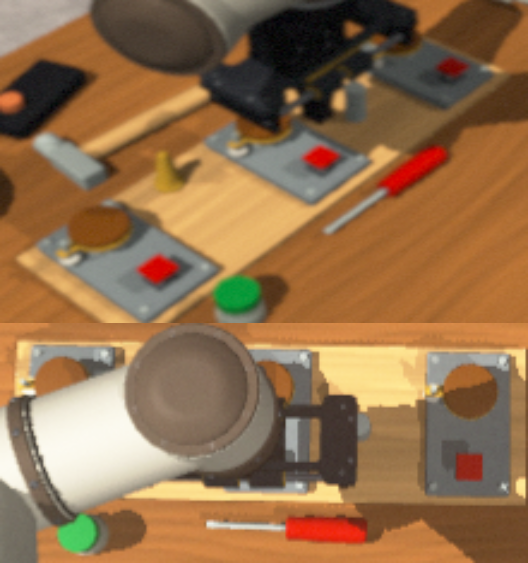

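```bash
python3 -m jog '{"delta_pos":[[-2,0,-15],[0,0,-15],[0,0,-15],[0,0,-12],[0,0,-4],[0,0,-3],[0,0,0],[0,0,0]],"rot":[[0,0,0],[0,0,0],[0,0,0],[0,0,0],[0,0,0],[0,0,0],[0,0,0],[0,0,0]],"grip":[0,0,0,0,0,0,0,0]}'
python3 -m jog '{"delta_pos":[[0,0,-2],[0,0,-2],[0,0,-2],[0,0,-2],[0,0,-2],[0,0,-2],[0,0,0],[0,0,0],[0,0,0]],"rot":[[0,0,0],[0,0,0],[0,0,0],[0,0,0],[0,0,0],[0,0,0],[0,0,0],[0,0,0],[0,0,0]],"grip":[0,0,0,0,0,0,0,0,0]}'
```

```text
time_s: 11.57
tcp_pos: [0.5253, 0.0249, 0.076]
ee_rot: [[1.0, -0.006, 0.001], [-0.006, -1.0, 0.0], [0.001, -0.0, -1.0]]
wrist_force: [-1.7, 0.3, 0.1]
gripper_width: 0.003
time_s: 12.32
tcp_pos: [0.5246, 0.0249, 0.0635]
ee_rot: [[1.0, -0.006, 0.0], [-0.006, -1.0, 0.0], [0.0, -0.0, -1.0]]
wrist_force: [1.5, -0.6, 2.1]
gripper_width: 0.006
```

```bash
python3 -m jog '{"delta_pos":[[0,0,-1],[0,0,-1],[0,0,-1],[0,0,0],[0,0,0],[0,0,0]],"rot":[[0,0,0],[0,0,0],[0,0,0],[0,0,0],[0,0,0],[0,0,0]],"grip":[0,0,0,0,0,0]}'
```

```text
time_s: 12.82
tcp_pos: [0.5247, 0.0249, 0.0623]
ee_rot: [[1.0, -0.005, 0.001], [-0.005, -1.0, -0.0], [0.001, 0.0, -1.0]]
wrist_force: [-1.9, 2.4, 14.9]
gripper_width: 0.008
```

Hard stop felt at z = 62.3 mm (tip at 37.3 mm), at 15 N. Now I lift, retreat toward the robot's side and look.

```bash
python3 -m jog '{"delta_pos":[[0,0,15],[0,0,35],[0,0,40],[0,0,40],[-20,30,20],[-25,30,0],[-25,30,0],[-25,30,0],[-25,30,0],[0,0,0]],"rot":[[0,0,0],[0,0,0],[0,0,0],[0,0,0],[0,0,0],[0,0,0],[0,0,0],[0,0,0],[0,0,0],[0,0,0]],"grip":[0,0,0,0,0,0,0,0,0,0]}'
python3 -m jog '{"delta_pos":[[-25,35,0],[-25,35,0],[-25,35,0],[-20,35,0],[-20,35,0],[0,0,0],[0,0,0],[0,0,0],[0,0,0]],"rot":[[0,0,0],[0,0,0],[0,0,0],[0,0,0],[0,0,0],[0,0,0],[0,0,0],[0,0,0],[0,0,0]],"grip":[0,0,0,0,0,0,0,0,0]}'
python3 - <<'E'
from station import vision,r
from h import *
s=vision.capture("side");t=vision.capture("top")
cv2.imwrite("pics/end.png",np.vstack([cv2.resize(s["frame"][160:340,170:390],None,fx=2.4,fy=1.9),cv2.resize(t["frame"][165:265,150:370],None,fx=2.4,fy=2.4)])[:,:,::-1])
for ce,st in blobs(s,(0,200,120),(6,255,255),25,(175,160,385,340)): print(ce.round(1),st[4])
print(r.sense()["tcp_pos"],r.sense()["wrist_force"])
E
```

```text
time_s: 13.65
tcp_pos: [0.4004, 0.1775, 0.2099]
ee_rot: [[1.0, 0.001, -0.003], [0.001, -1.0, -0.0], [-0.003, 0.0, -1.0]]
wrist_force: [-0.6, -0.7, -0.4]
gripper_width: 0.005
time_s: 14.4
tcp_pos: [0.292, 0.345, 0.2099]
ee_rot: [[1.0, -0.007, -0.001], [-0.007, -1.0, -0.002], [-0.001, 0.002, -1.0]]
wrist_force: [-0.8, -0.6, -0.8]
gripper_width: 0.007
[358. 195.] 61
[342.  248.4] 283
[303.2 245.8] 82
[0.29242702 0.34521511 0.21034468] [ 0.17025871  0.84709209 -0.35221998]
```

View pics/end.png

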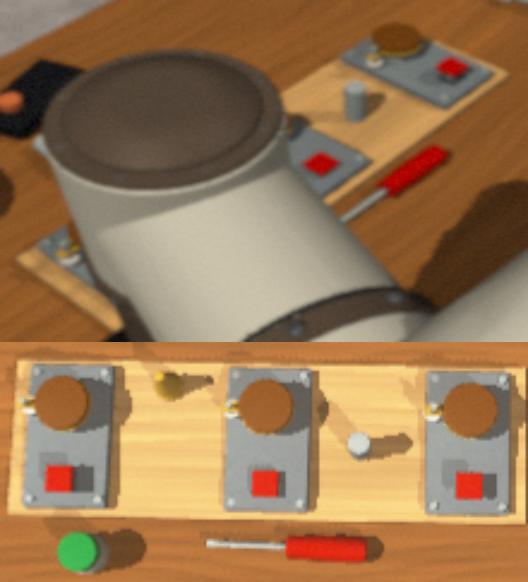

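```bash
python3 -c "
from station import finish_job
print(finish_job())"
```

```text
the job is handed in; nothing more can be done
None
```

The middle rest is the softest. I pressed all three pads, then pushed the middle rest's red tag down to its hard stop, and handed the job in at about 14.5 s.

| Pad | Pressed by | Pushed back with |
|---|---|---|
| Left | about 7.4 mm | 11 N (hard) |
| Middle | about 8.3 mm | 2.3 N (soft) |
| Right | about 7.6 mm | 6.5 N (medium) |

- **Middle tag:** it stopped hard at a fingertip height of 37.3 mm, with about 15 N. In the side view it sits 3.4 px lower than at the start. I roughly expected 4 px, so that agrees only loosely.
- **Other tags:** the last top picture shows the left and right tags still up. The right tag is also unmoved in the side view; the arm hid the left one there.
- **Bystanders:** the punch, cone, jar and driver look unmoved in the last top picture. The hammer and discs were outside that last crop, so I did not check them; the arm did not go near the discs.
- **Marker rings:** I did not measure them from the pictures. That they moved more than 3 mm follows from the press depths.
- **Arm:** it ended clear of everything, with under 1 N at the wrist.

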